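# Free the slide tray from the pile and slide it onto the warmer

### The arm

A 7-joint arm with a two-finger parallel gripper is mounted at the origin on the work surface. World frame = base frame: x ahead of the robot, y to its left, z up, the work surface at z = 0. Lengths are in mm, angles in rad, forces in N, time in s.
With the tool pointing down it reaches from about 400 to 875 mm from the base axis. Payload 4.4 kg.
Tool frame: the origin (TCP) lies midway between the tips of the shut fingers; the grasp point (between the pads) lies behind it (ctrl.grip_point_offset is the x of the grasp point in the tool frame, in mm); x points along the fingers, z is the direction in which the jaws open and shut, and the axes are right-handed (so a half turn about x gives the same grasp; the last joint's range is limited). The gripper opens to 85 mm and grips with 20 to 120 N. Pads are 22 mm wide; open, the fingers measure 114 mm over their backs; the gripper's body (76 mm by 85 mm) begins 54 mm behind the grasp point. The pads swing forward as they close: fully open they stand 13 mm farther back than shut.
Start: joints at [1.216, 0.628, 0.038, 1.517, -0.027, 0.996, -0.02], TCP at [185.149, -623.087, 231.313] pointing down, gripper open.
Joint ranges: [-3.06, 3.06], [-0.37, 2.12], [-1.25, 1.32], [0.18, 2.47], [-1.1, 4.24], [0.23, 1.98], [-2.94, 2.94]. Speed limits (rad/s): [2.57, 2.57, 3.14, 3.14, 3.14, 3.14, 3.14].

### API

Orientations are given as [roll, pitch, yaw] about the fixed x, y, z axes, in that order (R = Rz(yaw) Ry(pitch) Rx(roll)).
In Python, from cell import status, eyes, ctrl gives the robot as it stands. The module is installed in compiled form; this text tells all that it offers.
- The arm moves only by the tool apply_moves, never from a script. Its argument "targets" is a list of rows, each a list of 3 entries, a list of its own where there are three numbers: the shift along the tool's x, y, z in mm, then the turn about the tool's x in degrees, then the finger opening in mm, from 0 to 85.4. In form: [[[dx, dy, dz], roll, claw], ...]. A call has 1 to 10 rows; each row shifts and turns the pose as measured when the row begins, along the tool's axes as they then stand; what a row does not reach is not made up. A row lasts 1/8 s, in which the tool goes at most 62.5 mm and 10.7 degrees, less where a joint would pass 70% of its speed; a pose out of reach is approached as far as the arm can. A call is refused whole if a number of a shift passes 62.5 or a number of a turn 10.7, either way. A call with a gripper value outside its range is refused whole. The fingers move at their own pace and stop on an object; the grip force is fixed at half the most. Time passes only in rows, so rows that do not move let the fingers close. It gives the time, the measured TCP pose, the force and the opening at its end, in the units of the state.
- status.read_state(): the state, without advancing time (a new reading comes with each control period).
- eyes.get_image(name): name is "side" or "top" or "wrist"; returns (picture, depth): 400x640x3 uint8, blue, green, red; 400x640 float32, mm along the optical axis (not along the pixel's ray), 0 where there is no reading.
- eyes.camera_params(name): a dict with "fx", "fy", "cx", "cy" (pixels), "R" (3x3) and "t" (3): a world point X has camera coordinates R X + t. Camera axes: x right, y down, z forward; pixel columns grow to the right and rows downward; lengths in mm; the calibration is good to about 2 mm. A picture is of the moment at which its call begins: read the wrist's pose just before it. camera_params takes no time and is no camera call; for the wrist camera it gives the pose at the moment of the call.
- ctrl.finish_job(): hands the job in, once; it reports no verdict.
The state is a dict: "clock": time; "qpos": joint angles; "qd": joint speeds; "tau": joint torques, N m; "eef_pos": TCP position; "tool_rot": TCP orientation; "force": force on the tool from outside, world axes, zero at the start; "torque": the same for the moment, N m; "width": finger opening in mm.
Only numpy, scipy, OpenCV 4.12 (cv2) and the standard library are available. Lean on these libraries where they do the work, as an engineer would, in place of code of your own. Each camera call takes 0.05 s, during which the arm holds its last target.

### The job

Lift the red-lidded block box off the pile beside the slide warmer, then slide the aluminium slide tray from under it across onto the free near part of the warmer's black plate, wholly on the plate and square with it; its cover glasses are still wet, so keep it level all the way. Then put the block box back on the two slide boxes, centred and lengthwise as it was, set down gently, not dropped. Leave the slide boxes, the tray already drying on the warmer and everything else on the bench where they are.

Things in the scene. Friction and masses are not known exactly. Their poses are not given: they have to be found in the camera images.
- warmer: Fixed slide warmer: cream housing, flat black plate on top, 62 mm above the bench. Origin at bench level under the centre of the plate's free near part. Own frame: plate from x -120 to +240 mm, y -100 to +100 mm; a lower control panel sticks out 35 mm at the -x end (robot's side); x +130 to +240 is taken by the drying tray. The pile is beside it, on its +y or -y side (varies).
- slide_box_low: Closed blue slide storage box, bottom of the pile, loose, about 0.55 kg: 215 mm (own x) by 98 mm (own y) by 32 mm high. Origin at the centre of its underside. It stands beside the warmer's free part, nearly parallel to it, with a gap of 5 to 20 mm.
- slide_box_top: Closed light-grey slide storage box, second in the pile, loose, about 0.5 kg: 215 mm (own x) by 98 mm (own y) by 32 mm high, flat smooth top 32 mm above its origin (64 mm above the bench, so 2 mm above the warmer's plate). Origin at the centre of its underside.
- tray: The wanted aluminium slide tray, third in the pile, loose, about 0.3 kg: 190 mm (own x) by 94 mm (own y) by 16 mm high; rim and ribs all 16 mm high, six glass slides with yellow ends down inside. Too wide to grasp across; it slides easily (1 to 3 N) if pushed on the outside of its upright rim. Origin at the centre of its underside.
- block_box: Closed cream box with red lid for tissue blocks, top of the pile, loose, about 0.4 kg: 160 mm long (own x), 58 mm wide (own y, grasp across it), 44 mm high. Origin at the centre of its underside. Lies lengthwise on the tray. Beside the pile, away from the warmer, 140 mm of bench along its middle is clear to set it down.
- drying_tray: A like aluminium slide tray (light-blue label ends), lying crosswise on the far part of the warmer's plate, loose; to be left alone. Origin at the centre of its underside.
- mountant: Amber jar with black cap, 54 mm across, 105 mm high, loose bystander at the far left. Origin at the centre of its underside.
- spare_block_box: Block box of the same size with a green lid, loose bystander at the far right. Origin at the centre of its underside.
- big_slide_box: Dark blue slide box 210 x 165 x 36 mm, loose bystander on the right of the bench. Origin at the centre of its underside.
- staining_dish: Glass dish with lid and violet contents, 94 x 114 x 94 mm high, loose bystander on the right of the bench. Origin at the centre of its underside.
- pen_pot: Black pot with pens, 76 mm across, 95 mm high (pens 145 mm), loose bystander on the left of the bench. Origin at the centre of its underside.
- cell_counter: Cream keyboard-like cell counter, fixed, 150 x 210 x 50 mm high, on the left of the bench. Origin at the centre of its underside.

How it is judged (in metres and radians):
On the way, in this order (a step that is already met when the one before it is completed fails the run):
1. the block box is off the tray, and the tray still lies on the slide boxes where it was (contact force between block_box and tray below 0.05 N and (z of block_box in the frame of tray above 0.03 m or horizontal distance between block_box and tray above 0.08 m) and distance of tray from where it was at the start of the episode below 0.03 m), for 0.2 s.
2. the tray lies wholly on the free part of the warmer's plate with nothing on it (x of tray in the frame of warmer between -0.045 and 0.045 m and y of tray in the frame of warmer between -0.05 and 0.05 m and z of tray in the frame of warmer between 0.055 and 0.069 m and angle between the x axis of tray and the x axis of warmer, either way round below 0.2 rad and angle between tray's own z axis and vertical below 0.06 rad and linear speed of tray below 0.03 m/s and contact force between block_box and tray below 0.05 N), for 0.2 s.
At the end, for the whole second after the job is handed in: Tray flat on the free part of the plate: centre within 45 mm along, 50 mm across, 0.2 rad square. Block box flat on the top slide box: within 30 mm along, 20 mm across, 0.2 rad lengthwise. Slide boxes within 30 mm of their start. All at rest (all of step 2 and x of block_box in the frame of slide_box_top between -0.03 and 0.03 m and y of block_box in the frame of slide_box_top between -0.02 and 0.02 m and z of block_box in the frame of slide_box_top between 0.027 and 0.037 m and angle between the x axis of block_box and the x axis of slide_box_top, either way round below 0.2 rad and angle between block_box's own z axis and vertical below 0.06 rad and linear speed of block_box below 0.03 m/s and distance of each of slide_box_top, slide_box_low from where it was at the start of the episode below 0.03 m); the robot touches nothing.
It fails at once if the wet slide tray is tipped (more than 0.12 rad) (angle between tray's own z axis and vertical above 0.12 rad).
It fails at once if the block box is dropped (let fall from more than about 20 mm) (linear speed of block_box above 0.6 m/s and contact force between block_box and the fingers below 0.05 N).
It fails at once if a slide box is pushed more than 30 mm away (distance of any of slide_box_top, slide_box_low from where it was at the start of the episode above 0.03 m).
It fails at once if the tray already drying on the warmer is moved more than 15 mm (distance of drying_tray from where it was at the start of the episode above 0.015 m).
It fails at once if a bystander on the bench is moved more than 25 mm (distance of any of mountant, spare_block_box, big_slide_box, staining_dish, pen_pot from where it was at the start of the episode above 0.025 m).
It also fails if it takes over 67 s, if anything falls off the work surface, if the arm or the gripper's body presses on something with over 40 N, if the wrist force passes 120 N, or if a joint passes its speed limit or range.

## Working session

There is one attempt and no reset: what is moved stays moved. The work goes in short steps, Python scripts to look and compute and a tool call to move; the robot and the scene stay as the last step left them, time stands still between calls to the robot, and variables do not carry over. Pictures are saved under pics/ and viewed, and the job is handed in when it is done.

Besides the shell and the picture viewer there is one more tool, called after "Emit:" as name(argument=value, ...), one argument or row to a line, values as JSON. apply_moves: Moves the arm, as the interface text tells. Its arguments: {"type":"object","properties":{"targets":{"type":"array"}},"required":["targets"]}

```bash
mkdir -p pics
python3 - <<'E'
from cell import status, eyes, ctrl
import cv2, numpy as np
print(status.read_state()); print(ctrl.grip_point_offset)
for n in("top","side"):
    p,d=eyes.get_image(n); cv2.imwrite(f"pics/{n}0.png",p); np.savez(f"{n}0.npz",p=p,d=d); print(n,eyes.camera_params(n))
E
```

```text
{'clock': 0.0, 'qpos': array([ 1.21621348,  0.62935339,  0.03842722,  1.51835005, -0.02704924,
        0.99628661, -0.01998151]), 'qd': array([ 0.0016323 , -0.00080285, -0.00029232,  0.00077013, -0.00054522,
        0.00036841,  0.0008056 ]), 'tau': array([-4.18785803e-04, -5.63397503e+01,  1.22619420e+00, -1.93448460e+01,
        1.10055532e-02,  1.04837763e-02, -1.23198923e-06]), 'eef_pos': array([ 184.98660584, -622.48216154,  230.38983246]), 'tool_rot': array([3.12819585, 1.56891553, 1.84618639]), 'force': array([-0.21225535, -0.13983578,  1.06331905]), 'torque': array([-0.0211598 , -0.03131239, -0.02042362]), 'width': 85.42318280171506}
-18.700000000000003
top {'fx': 421.21167668076885, 'fy': 421.21167668076885, 'cx': 315.3108619753044, 'cy': 205.29453300268324, 'R': array([[ 0.05152168, -0.9986559 ,  0.00564843],
       [-0.9775078 , -0.05158724, -0.20449267],
       [ 0.2045092 ,  0.00501442, -0.9788518 ]]), 't': array([  11.30819656,  557.61182674, 1224.96588279])}
side {'fx': 476.42286013054576, 'fy': 476.42286013054576, 'cx': 316.50672504327457, 'cy': 193.84506175198862, 'R': array([[ 0.99523661, -0.09635216,  0.01484409],
       [-0.05374308, -0.6692885 , -0.7410564 ],
       [ 0.08133736,  0.73672869, -0.67127868]]), 't': array([-546.50923832,  100.27456122, 1693.76495677])}
```

View pics/top0.png

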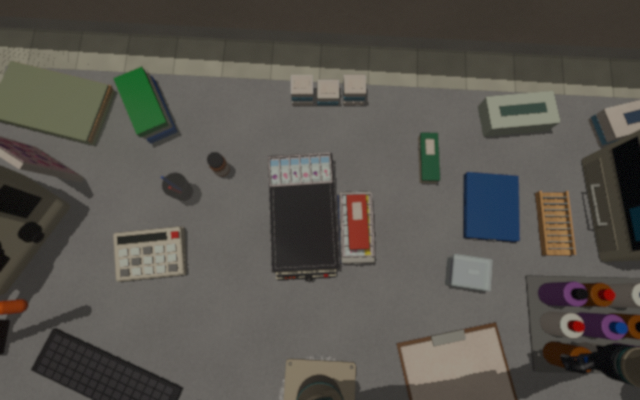

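View pics/side0.png

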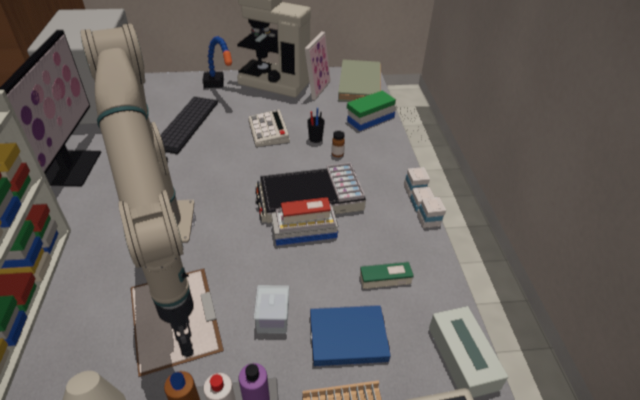

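The pile lies on the right (-y) side of the warmer: the red lid is at about (358,222) in the top view, and the plate covers roughly (270-338, 182-272). Next I'll measure both using depth.

```bash
cat > h.py <<'E'
import numpy as np, cv2
from cell import status, eyes, ctrl
def cloud(d,c,):
    v,u=np.mgrid[0:d.shape[0],0:d.shape[1]]
    P=np.stack([(u-c['cx'])*d/c['fx'],(v-c['cy'])*d/c['fy'],d],-1)
    return (P-c['t'])@c['R']   # R^T (P-t)
def rect(pts):
    (c,s,a)=cv2.minAreaRect(pts[:,:2].astype(np.float32)); return np.round(c,1),np.round(s,1),round(a,2)
def planepts(c,uv,z):
    uv=np.atleast_2d(uv).astype(float)
    r=np.c_[(uv[:,0]-c['cx'])/c['fx'],(uv[:,1]-c['cy'])/c['fy'],np.ones(len(uv))]@c['R']
    o=-c['R'].T@c['t']
    return o+r*((z-o[2])/r[:,2])[:,None]
E
python3 - <<'E'
from h import *
for n in("top","side"):
    f=np.load(n+"0.npz");p,d=f['p'],f['d'];c=eyes.camera_params(n);W=cloud(d,c)
    hsv=cv2.cvtColor(p,cv2.COLOR_BGR2HSV)
    x,y,z=W[...,0],W[...,1],W[...,2]
    roi=(x>350)&(x<850)&(y>-250)&(y<200)&(d>0)
    red=roi&((hsv[...,0]<8)|(hsv[...,0]>172))&(hsv[...,1]>120)&(z>105)
    for nm,m in(("top of box z>112",roi&(z>114)&(z<135)&(y<0)),("red",red),("tray z72-90",roi&(z>72)&(z<92)&(x<640)),("plate",roi&(z>54)&(z<69)&(hsv[...,2]<60)),("drying",roi&(z>71)&(z<92)&(x>640))):
        k,l,st,_=cv2.connectedComponentsWithStats(m.astype(np.uint8)); 
        if k<2: print(n,nm,"none");continue
        i=1+np.argmax(st[1:,4]); q=W[l==i]; print(n,nm,len(q),rect(q),"z",np.percentile(q[:,2],[10,50,90]).round(1),"x",q[:,0].min().round(),q[:,0].max().round(),"y",q[:,1].min().round(),q[:,1].max().round())
f=np.load("top0.npz");p=f['p'];cv2.imwrite("pics/crop0.png",cv2.resize(p[140:290,250:400],None,fx=4,fy=4,interpolation=cv2.INTER_CUBIC))
f=np.load("side0.npz");p=f['p'];cv2.imwrite("pics/crop1.png",cv2.resize(p[150:260,240:390],None,fx=5,fy=5,interpolation=cv2.INTER_CUBIC))
E
```

```text
top top of box z>112 1112 (array([503.7, -83. ]), array([160.9,  58.7]), 5.48) z [119.1 122.2 125.1] x 422.0 584.0 y -119.0 -48.0
top red 844 (array([502.1, -83.1]), array([157.7,  56.7]), 5.45) z [119.4 122.3 125.2] x 422.0 581.0 y -118.0 -50.0
top tray z72-90 303 (array([502.2, -86.7]), array([191.1,  94.8]), 3.91) z [74.2 77.9 81.7] x 405.0 600.0 y -140.0 -35.0
top plate 5497 (array([490.4,  72.2]), array([261.5, 198.6]), 6.07) z [57.2 60.4 63.6] x 352.0 631.0 y -39.0 182.0
top drying 170 (array([679.1,  93.8]), array([ 77.3, 191.6]), 1.27) z [72.6 75.9 78.9] x 643.0 720.0 y -3.0 190.0
side top of box z>112 644 (array([502. , -85.9]), array([159.6,  67.5]), 4.51) z [119.  123.  126.5] x 421.0 583.0 y -124.0 -50.0
side red 541 (array([501.5, -85.3]), array([158.6,  66.3]), 5.71) z [118.1 122.9 126.3] x 421.0 581.0 y -124.0 -50.0
side tray z72-90 320 (array([501.3, -89.4]), array([191.8, 101.2]), 3.64) z [73.7 79.5 87.8] x 403.0 599.0 y -144.0 -33.0
side plate 2031 (array([494.2,  68.3]), array([273.6, 199. ]), 5.07) z [58.2 61.6 65.2] x 352.0 639.0 y -42.0 175.0
side drying 275 (array([669.6,  93.3]), array([ 80.7, 202.9]), 6.63) z [72.3 75.7 79.7] x 640.0 720.0 y -11.0 198.0
```

View pics/crop0.png

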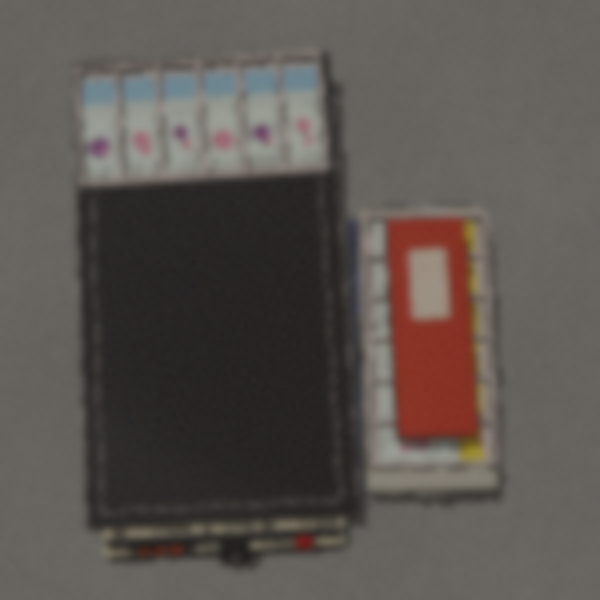

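View pics/crop1.png

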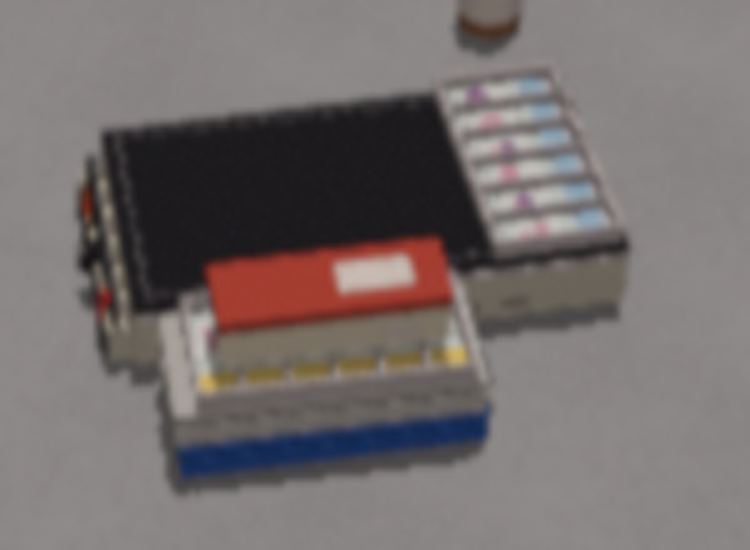

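```bash
cat >> h.py <<'E'
from scipy.spatial.transform import Rotation as Ro
def pose():
    s=status.read_state(); return s,Ro.from_euler('xyz',s['tool_rot']).as_matrix()
def go(p=None,jaw=None):
    """remaining tool-frame shift/turn to TCP p; jaw = world heading (deg) wanted for tool z, mod 180"""
    s,R=pose(); h=np.degrees(np.arctan2(R[1,2],R[0,2]))
    print("t",round(s['clock'],2),"tcp",s['eef_pos'].round(1),"tilt deg",np.degrees(np.arccos(-R[2,0])).round(2),"jaw",h.round(2),"ytool",np.degrees(np.arctan2(R[1,1],R[0,1])).round(1),"F",s['force'].round(1),"w",round(s['width'],1),"q7",s['qpos'][6].round(2))
    if p is not None:
        print("tool shift",(R.T@(np.array(p)-s['eef_pos'])).round(1),end=' ')
    if jaw is not None:
        d=(jaw-h+90)%180-90; print("turn about tool x",(-d).round(1))
E
python3 -c "
from h import *
go([503,-84,260],95.4)"
```

```text
t 0.1 tcp [ 185.  -622.5  230.5] tilt deg 0.1 jaw -73.45 ytool 16.5 F [ 0.5  0.4 -1.6] w 85.5 q7 -0.02
tool shift [ -28.8  458.2 -425.7] turn about tool x 11.1
```

Emit:
apply_moves(
  targets=[
    [[-4, 42, -39], 0, 85],
    [[-4, 42, -39], 0, 85],
    [[-4, 42, -39], 0, 85],
    [[-4, 42, -39], 0, 85],
    [[-4, 42, -39], 0, 85],
    [[-4, 42, -39], 0, 85],
    [[-4, 42, -39], 0, 85],
    [[0, 42, -39], 0, 85],
    [[0, 42, -39], 0, 85],
    [[0, 0, 0], 10, 85],
  ],
)

```text
clock: 1.35
eef_pos: [454.9, -164.1, 256.1]
tool_rot: [-2.868, 1.566, 1.953]
force: [-0.4, -0.7, -0.2]
width: 85.0
```

```bash
python3 -c "
from h import *
go([503,-84,260],95.4)"
```

```text
t 1.35 tcp [ 454.9 -164.1  256.1] tilt deg 0.3 jaw -83.77 ytool 6.2 F [-0.4 -0.7 -0.2] w 85.0 q7 -1.16
tool shift [ -3.6  56.5 -74.4] turn about tool x 0.8
```

Emit:
apply_moves(
  targets=[
    [[0, 28, -37], 0.8, 85],
    [[0, 28, -37], 0, 85],
    [[0, 0, 0], 0, 85],
    [[0, 0, 0], 0, 85],
  ],
)

```text
clock: 1.85
eef_pos: [503.7, -82.1, 255.2]
tool_rot: [-2.384, 1.565, 2.422]
force: [-0.2, -0.3, 0.2]
width: 84.9
```

Run:
```python
from h import *
go([503,-84,260],95.4)
c=eyes.camera_params("wrist");p,d=eyes.get_image("wrist");cv2.imwrite("pics/w1.png",p);np.savez("w1.npz",p=p,d=d,**c)
print(c['R'].round(2),-c['R'].T@c['t'])
```

```text
t 1.85 tcp [503.7 -82.1 255.2] tilt deg 0.35 jaw -84.63 ytool 5.4 F [-0.2 -0.3  0.2] w 84.9 q7 -1.37
tool shift [-4.8 -0.9  1.8] turn about tool x -0.0
[[ 0.1  -1.   -0.  ]
 [-0.94 -0.09  0.32]
 [-0.32 -0.03 -0.95]] [584.22550145 -74.60447819 397.92957769]
```

View pics/w1.png

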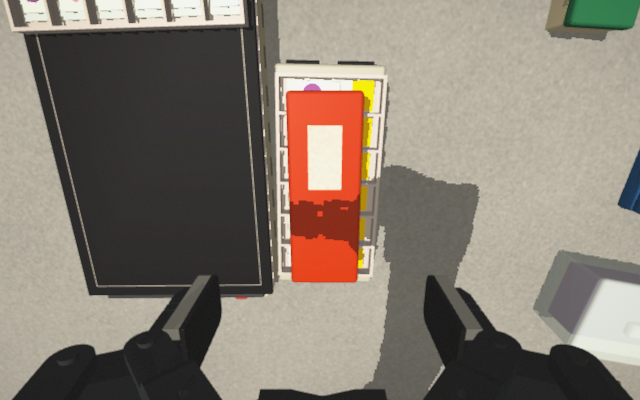

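The wrist view shows the lid at (287-363, 92-282) lying within the tray rim at (276-386, 66-280). The plate is on the left and the clear bench on the right. I'll use this view to refine the poses.

Run:
```python
from h import *
f=np.load("w1.npz");p,d=f['p'],f['d'];c={k:f[k] for k in f.files};W=cloud(d,c)
x,y,z=W[...,0],W[...,1],W[...,2]
roi=(x>340)&(x<850)&(y>-250)&(y<200)&(d>0)
roi[290:]=0
hsv=cv2.cvtColor(p,cv2.COLOR_BGR2HSV)
for nm,m in(("box",roi&(z>116)&(z<135)&(hsv[...,1]>-1)),("tray",roi&(z>75)&(z<88)&(x<630)),("plate",roi&(z>55)&(z<68)&(hsv[...,2]<70)&(y>-36)),("greytop",roi&(z>60)&(z<68)&(hsv[...,2]>70)&(y<-30)),("all z",roi&(abs(y+90)<5))):
    k,l,st,_=cv2.connectedComponentsWithStats(m.astype(np.uint8)); i=1+np.argmax(st[1:,4]); q=W[l==i]
    print(nm,len(q),rect(q),"z",np.percentile(q[:,2],[10,50,90]).round(1),"x",q[:,0].min().round(),q[:,0].max().round(),"y",q[:,1].min().round(),q[:,1].max().round())
# pixel corners
print("lid",planepts(c,[[287,92],[363,92],[357,282],[291,282]],124).round(1))
print("tray",planepts(c,[[276,66],[386,66],[372,280]],80).round(1))
print("plate",planepts(c,[[89,294],[272,291],[257,27],[25,33]],62).round(1))
```

```text
box 13839 (array([504.6, -83. ]), array([158.7,  58.2]), 5.46) z [123.4 124.4 125.3] x 424.0 586.0 y -118.0 -47.0
tray 2602 (array([502.5, -86.4]), array([190.5,  94.4]), 4.14) z [77.7 80.2 81.2] x 405.0 600.0 y -140.0 -33.0
plate 45877 (array([494.6,  75.3]), array([248.2, 175.2]), 6.09) z [61.5 62.4 63.4] x 364.0 627.0 y -25.0 174.0
greytop 1038 (array([602.1, -78.4]), array([ 7.9, 97.1]), 4.14) z [62.5 63.8 64.9] x 595.0 609.0 y -127.0 -30.0
all z 3433 (array([505.8, -90. ]), array([ 10. , 327.4]), 90.0) z [  0.4 124.1 125.2] x 342.0 669.0 y -95.0 -85.0
lid [[ 579.6  -47.9  124. ]
 [ 584.9 -103.2  124. ]
 [ 428.4 -118.7  124. ]
 [ 422.8  -61.5  124. ]]
tray [[ 598.5  -33.2   80. ]
 [ 607.1 -124.1   80. ]
 [ 407.1 -140.5   80. ]]
plate [[350.1 158.7  62. ]
 [373.3 -38.8  62. ]
 [628.6 -13.1  62. ]
 [605.2 184.8  62. ]]
```

Emit:
apply_moves(
  targets=[
    [[50, -0.5, 1], 0, 85],
    [[50, 0, 0], 0, 85],
    [[35, 0, 0], 0, 85],
    [[20, 0, 0], 0, 85],
    [[8, 0, 0], 0, 85],
    [[0, 0, 0], 0, 85],
  ],
)

```text
clock: 2.65
eef_pos: [502.2, -90.4, 89.5]
tool_rot: [-2.711, 1.57, 2.083]
force: [0.1, -0.3, 0.1]
width: 84.9
```

```bash
python3 -c "
from h import *
go([504.5,-83,87],95.4)"
```

```text
t 2.65 tcp [502.2 -90.4  89.5] tilt deg 0.06 jaw -85.32 ytool 4.7 F [ 0.1 -0.3  0.1] w 84.9 q7 -1.37
tool shift [ 2.5  2.9 -7.2] turn about tool x -0.7
```

Emit:
apply_moves(
  targets=[
    [[1, 2, -6], -0.7, 85],
    [[1, 1, -1], 0, 85],
    [[0, 0, 0], 0, 85],
  ],
)

```text
clock: 3.02
eef_pos: [506.4, -83.1, 89.7]
tool_rot: [1.594, 1.567, 0.117]
force: [0.2, -0.7, 0.7]
width: 85.1
```

```bash
python3 -c "
from h import *
go([504.5,-83,87],95.4)"
```

```text
t 3.02 tcp [506.4 -83.1  89.7] tilt deg 0.23 jaw -84.6 ytool 5.4 F [ 0.2 -0.7  0.7] w 85.1 q7 -1.37
tool shift [ 2.7 -1.9 -0.3] turn about tool x 0.0
```

Emit:
apply_moves(
  targets=[
    [[2, -1.5, 0], 0, 72],
    [[0, 0, 0], 0, 64],
    [[0, 0, 0], 0, 60],
    [[0, 0, 0], 0, 57],
    [[0, 0, 0], 0, 54],
    [[0, 0, 0], 0, 50],
    [[0, 0, 0], 0, 50],
    [[0, 0, 0], 0, 50],
  ],
)

```text
clock: 4.03
eef_pos: [505.0, -83.2, 88.3]
tool_rot: [1.54, 1.566, 0.063]
force: [-0.8, 0.8, 1.8]
width: 57.1
```

```bash
python3 -c "
from h import *
go([504.5,-83,87],95.4)"
```

```text
t 4.03 tcp [505.  -83.2  88.3] tilt deg 0.28 jaw -84.6 ytool 5.4 F [-0.8  0.8  1.8] w 57.1 q7 -1.37
tool shift [ 1.3 -0.5 -0.3] turn about tool x 0.0
```

Emit:
apply_moves(
  targets=[
    [[-5, 0, 0], 0, 50],
    [[-10, 0, 0], 0, 50],
    [[-20, 0, 0], 0, 50],
    [[-25, 0, 0], 0, 50],
    [[-20, 0, 0], 0, 50],
    [[0, 0, 0], 0, 50],
    [[0, 0, 0], 0, 50],
    [[0, 0, 0], 0, 50],
  ],
)

```text
clock: 5.03
eef_pos: [502.0, -83.1, 170.0]
tool_rot: [-2.546, 1.57, 2.261]
force: [0.7, -0.3, -3.6]
width: 56.9
```

Run:
```python
from h import *
go([491+12,-210,170],95.4)
for n in("top","side"):
    p,d=eyes.get_image(n); np.savez(n+"2.npz",p=p,d=d)
    cv2.imwrite(f"pics/{n}2.png",cv2.resize(p[110:310,230:500],None,fx=2.8,fy=2.8,interpolation=cv2.INTER_CUBIC))
```

```text
t 5.03 tcp [502.  -83.1 170. ] tilt deg 0.06 jaw -84.6 ytool 5.4 F [ 0.7 -0.3 -3.6] w 56.9 q7 -1.37
tool shift [-1.000e-01 -1.090e+01  1.264e+02] turn about tool x 0.0
```

View pics/side2.png

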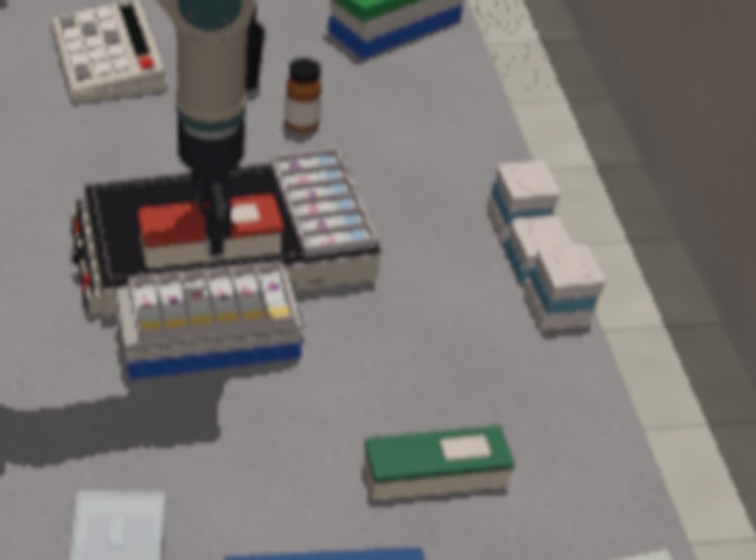

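The side view shows the box held level and the tray left alone on the pile. Before setting the box down I'll check that the bench there is clear.

Run:
```python
from h import *
d=np.load("top0.npz")['d'];W=cloud(d,eyes.camera_params("top"))
x,y,z=W[...,0],W[...,1],W[...,2]
m=(z>18)&(x>340)&(x<720)&(y<-150)&(y>-420)&(d>0)
k,l,st,_=cv2.connectedComponentsWithStats(m.astype(np.uint8))
for i in range(1,k):
    if st[i,4]>20: q=W[l==i]; print(st[i,4],rect(q),q.min(0).round(),q.max(0).round())
```

```text
390 (array([ 689.5, -315.9]), array([62.1, 59.2]), 1.45) [ 659. -346.   18.] [ 720. -286.   49.]
716 (array([ 384.6, -391.9]), array([56.8, 88.6]), 89.15) [ 340. -420.   18.] [ 429. -363.   96.]
```

Emit:
apply_moves(
  targets=[
    [[0, -1, 33], 0, 50],
    [[0, -1, 33], 0, 50],
    [[0, -1, 33], 0, 50],
    [[0, 0, 30], 0, 50],
    [[10, 0, 0], 0, 50],
    [[40, 0, 0], 0, 50],
    [[40, 0, 0], 0, 50],
    [[30, 0, 0], 0, 50],
    [[10, 0, 0], 0, 50],
    [[0, 0, 0], 0, 50],
  ],
)

```text
clock: 6.38
eef_pos: [509.9, -210.4, 30.8]
tool_rot: [-2.35, 1.562, 2.462]
force: [0.1, -0.1, -3.2]
width: 57.4
```

```bash
python3 -c "
from h import *
go([511,-213,9],95.4)"
```

```text
t 6.38 tcp [ 509.9 -210.4   30.8] tilt deg 0.53 jaw -84.31 ytool 5.7 F [ 0.1 -0.1 -3.2] w 57.4 q7 -1.14
tool shift [21.8  1.   2.9] turn about tool x 0.3
```

Emit:
apply_moves(
  targets=[
    [[8, 0, 0], 0, 50],
    [[6, 0, 0], 0, 50],
    [[4, 0, 0], 0, 50],
    [[2, 0, 0], 0, 50],
    [[1, 0, 0], 0, 50],
    [[0, 0, 0], 0, 50],
  ],
)

```text
clock: 7.12
eef_pos: [512.3, -210.9, 11.5]
tool_rot: [-2.866, 1.567, 1.946]
force: [-1.2, 0.3, -3.1]
width: 57.6
```

```bash
python3 -c "
from h import *
go([511,-213,9],95.4)"
```

```text
t 7.12 tcp [ 512.3 -210.9   11.5] tilt deg 0.24 jaw -84.3 ytool 5.7 F [-1.2  0.3 -3.1] w 57.6 q7 -1.14
tool shift [ 2.5 -1.5  1.9] turn about tool x 0.3
```

Emit:
apply_moves(
  targets=[
    [[2, 0, 0], 0, 50],
    [[2, 0, 0], 0, 50],
    [[1, 0, 0], 0, 50],
    [[0, 0, 0], 0, 50],
  ],
)

```text
clock: 7.62
eef_pos: [512.4, -211.0, 8.8]
tool_rot: [-3.13, 1.567, 1.682]
force: [-0.3, -0.6, -3.2]
width: 57.2
```

```bash
python3 -c "
from h import *
go([511,-213,9],95.4)"
```

```text
t 7.62 tcp [ 512.4 -211.     8.8] tilt deg 0.19 jaw -84.3 ytool 5.7 F [-0.3 -0.6 -3.2] w 57.2 q7 -1.14
tool shift [-0.2 -1.6  1.8] turn about tool x 0.3
```

Emit:
apply_moves(
  targets=[
    [[1.5, 0, 0], 0, 50],
    [[1.5, 0, 0], 0, 50],
    [[0, 0, 0], 0, 50],
  ],
)

```text
clock: 8.0
eef_pos: [512.6, -211.1, 8.7]
tool_rot: [2.776, 1.568, 1.305]
force: [0.1, 0.6, -2.9]
width: 57.2
```

Emit:
apply_moves(
  targets=[
    [[3, 0, 0], 0, 50],
    [[0, 0, 0], 0, 50],
  ],
)

```text
clock: 8.25
eef_pos: [513.0, -211.2, 8.8]
tool_rot: [2.29, 1.568, 0.819]
force: [0.2, 0.7, -3.0]
width: 57.4
```

Emit:
apply_moves(
  targets=[
    [[3, 0, 0], 0, 50],
    [[3, 0, 0], 0, 50],
    [[3, 0, 0], 0, 50],
  ],
)

```text
clock: 8.62
eef_pos: [513.2, -211.3, 8.2]
tool_rot: [1.764, 1.567, 0.293]
force: [-8.1, 2.9, 34.3]
width: 57.4
```

Emit:
apply_moves(
  targets=[
    [[0, 0, 0], 0, 50],
    [[0, 0, 0], 0, 60],
    [[0, 0, 0], 0, 66],
    [[0, 0, 0], 0, 75],
    [[0, 0, 0], 0, 85],
    [[0, 0, 0], 0, 85],
  ],
)

```text
clock: 9.38
eef_pos: [513.9, -211.6, 7.0]
tool_rot: [1.682, 1.567, 0.21]
force: [-0.1, 1.1, 0.3]
width: 84.6
```

```bash
python3 -c "
from h import *
go([511,-213,9],95.4)"
```

```text
t 9.38 tcp [ 513.9 -211.6    7. ] tilt deg 0.24 jaw -84.31 ytool 5.7 F [-0.1  1.1  0.3] w 84.6 q7 -1.15
tool shift [-2.  -3.   1.1] turn about tool x 0.3
```

Emit:
apply_moves(
  targets=[
    [[-20, 0, 0], 0, 85],
    [[-40, 0, 0], 0, 85],
    [[-50, 0, 0], 0, 85],
    [[-40, 0, 0], -10, 85],
    [[0, 0, 0], -10, 85],
    [[0, 0, 0], -10, 85],
    [[0, 0, 0], 0, 85],
  ],
)

```text
clock: 10.25
eef_pos: [513.1, -211.8, 161.7]
tool_rot: [0.933, 1.567, -0.0]
force: [-0.3, 0.1, 0.3]
width: 84.8
```

```bash
python3 -c "
from h import *
go([508,-168,160],4.5)"
```

```text
t 10.25 tcp [ 513.1 -211.8  161.7] tilt deg 0.21 jaw -53.46 ytool 36.5 F [-0.3  0.1  0.3] w 84.8 q7 -0.73
tool shift [  1.7  22.  -38.2] turn about tool x -58.0
```

Emit:
apply_moves(
  targets=[
    [[0, 0, 0], -10, 85],
    [[0, 0, 0], -10, 85],
    [[0, 0, 0], -10, 85],
    [[0, 0, 0], -10, 85],
    [[0, 0, 0], -10, 85],
    [[0, 0, 0], -8, 85],
    [[0, 0, 0], 0, 85],
  ],
)

```text
clock: 11.12
eef_pos: [510.7, -211.3, 159.2]
tool_rot: [2.506, 1.568, 2.591]
force: [0.0, -0.7, 0.2]
width: 85.5
```

Run:
```python
from h import *
go([508,-168,160],4.5)
c=eyes.camera_params("wrist");p,d=eyes.get_image("wrist");cv2.imwrite("pics/w3.png",p);np.savez("w3.npz",p=p,d=d,**c)
```

```text
t 11.12 tcp [ 510.7 -211.3  159.2] tilt deg 0.18 jaw 4.89 ytool 94.9 F [ 0.  -0.7  0.2] w 85.5 q7 0.05
tool shift [-0.8 43.4  1. ] turn about tool x 0.4
```

View pics/w3.png

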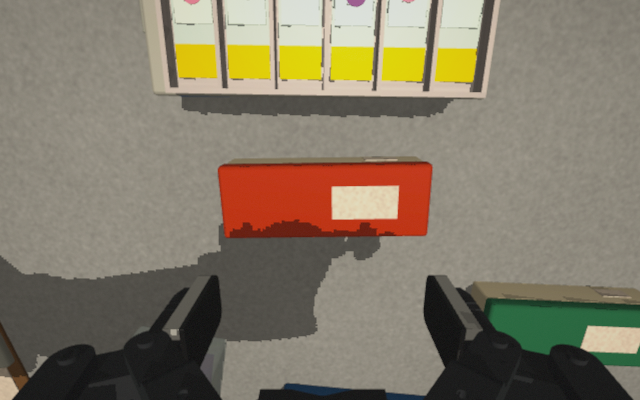

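The red box is set down at (220-432, 160-238). The tray's near rim runs along row 96, columns 153-487, with the grey slide box showing past its left end. I'll measure both.

Run:
```python
from h import *
f=np.load("w3.npz");c={k:f[k] for k in f.files};W=cloud(f['d'],c);x,y,z=[W[...,i] for i in range(3)]
roi=f['d']>0; roi[270:]=0
for nm,m in (("box",roi&(z>38)&(z<50)&(y<-150)),("tray",roi&(z>74)&(z<90)),("grey",roi&(z>59)&(z<68))):
    k,l,st,_=cv2.connectedComponentsWithStats(m.astype(np.uint8)); i=1+np.argmax(st[1:,4]); q=W[l==i]
    print(nm,len(q),rect(q),np.percentile(q[:,2],[10,50,90]).round(1),q.min(0).round(),q.max(0).round())
print(planepts(c,[[162,95],[487,97]],80).round(1))
```

```text
box 15274 (array([ 512.8, -210.1]), array([159.9,  58.2]), 5.75) [43.3 44.3 45.3] [ 431. -246.   38.] [ 594. -174.   47.]
tray 6238 (array([ 504.1, -106.6]), array([191.5,  52. ]), 4.13) [76.5 80.2 81.2] [ 408. -139.   74.] [601. -74.  83.]
grey 2019 (array([ 498.4, -110.5]), array([216.6,  53.7]), 2.47) [61.8 63.7 64.8] [ 389. -142.   59.] [607. -88.  67.]
[[ 408.9 -141.2   80. ]
 [ 601.7 -125.6   80. ]]
```

Emit:
apply_moves(
  targets=[
    [[0, 24, 0.5], 0, 85],
    [[0, 22, 0], 0, 85],
    [[0, 4, 0], 0, 85],
    [[0, 0, 0], 0, 85],
    [[40, 0, 0], 0, 85],
    [[35, 0, 0], 0, 85],
    [[15, 0, 0], 0, 85],
    [[0, 0, 0], 0, 85],
  ],
)

```text
clock: 12.18
eef_pos: [508.4, -166.4, 67.3]
tool_rot: [-1.683, 1.567, -1.622]
force: [0.1, -0.4, 0.2]
width: 84.9
```

Run:
```python
from h import *
go([507.8,-162.3,57],4.5)
```

```text
t 12.18 tcp [ 508.4 -166.4   67.3] tilt deg 0.21 jaw 3.48 ytool 93.5 F [ 0.1 -0.4  0.2] w 84.9 q7 -0.14
tool shift [10.3  4.2 -0.4] turn about tool x -1.0
```

Emit:
apply_moves(
  targets=[
    [[6, 0, 0], -1, 85],
    [[4, 0, 0], 0, 85],
    [[2, 0, 0], 0, 85],
    [[0, 0, 0], 0, 85],
  ],
)

```text
clock: 12.68
eef_pos: [510.5, -167.5, 57.3]
tool_rot: [-0.924, 1.564, -0.846]
force: [0.9, 0.2, 0.7]
width: 85.1
```

Run:
```python
from h import *
go([507.8,-150,57],4.5)
p,d=eyes.get_image("side")
cv2.imwrite("pics/side4.png",cv2.resize(p[150:260,240:390],None,fx=5,fy=5,interpolation=cv2.INTER_CUBIC))
c=eyes.camera_params("wrist");p,d=eyes.get_image("wrist");cv2.imwrite("pics/w4.png",p)
W=cloud(d,c)
for v in range(200,400,12): print(v,W[v,200].round(),W[v,212].round())
```

```text
t 12.68 tcp [ 510.5 -167.5   57.3] tilt deg 0.4 jaw 4.47 ytool 94.5 F [0.9 0.2 0.7] w 85.1 q7 -0.14
tool shift [ 0.2 17.7 -1.3] turn about tool x -0.0
200 [ 460. -131.   67.] [ 465. -130.   68.]
212 [ 463. -133.   75.] [ 467. -132.   76.]
224 [ 464. -135.   81.] [ 469. -135.   81.]
236 [ 437. -176.    0.] [ 445. -175.    1.]
248 [ 437. -184.    0.] [ 445. -184.    1.]
260 [ 439. -190.    6.] [ 446. -190.    4.]
272 [ 443. -190.   20.] [ 450. -189.   21.]
284 [ 464. -160.   81.] [ 468. -160.   79.]
296 [ 467. -159.   90.] [ 468. -165.   80.]
308 [ 468. -162.   93.] [ 468. -170.   81.]
320 [ 468. -165.   95.] [ 469. -174.   83.]
332 [ 468. -169.   97.] [ 469. -178.   85.]
344 [ 469. -173.   98.] [ 457. -218.   44.]
356 [ 469. -177.   99.] [ 456. -226.   44.]
368 [ 480. -152.  131.] [ 456. -235.   43.]
380 [ 481. -152.  135.] [ 456. -242.   44.]
392 [ 482. -151.  138.] [ 485. -151.  138.]
```

View pics/side4.png

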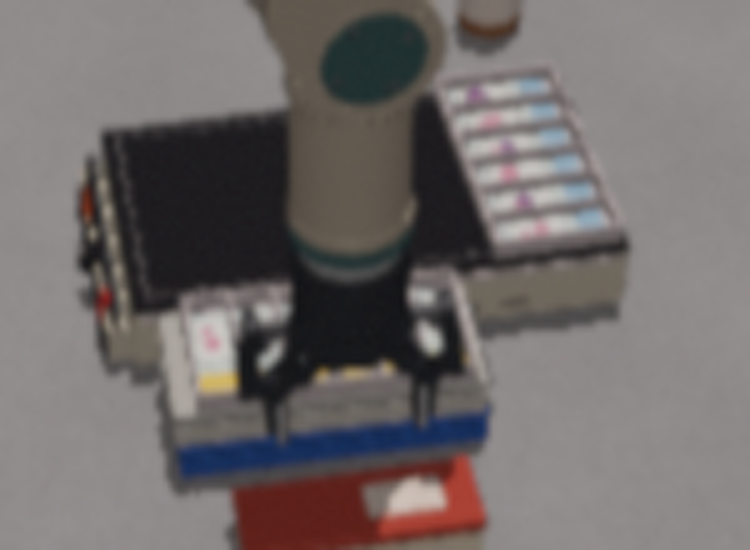

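View pics/w4.png

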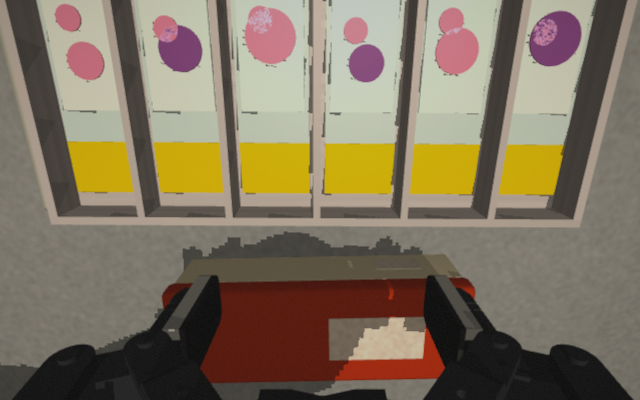

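The side view shows both fingertips beside the pile, just behind the near rim. The wrist view puts them at about (180-218, 278-370), with the rim at row 222. I'll measure the real tip height.

Run:
```python
from h import *
c=eyes.camera_params("wrist");p,d=eyes.get_image("wrist");W=cloud(d,c)
for a,b in((150,225),(420,500)):
    q=W[272:400,a:b].reshape(-1,3); q=q[(q[:,2]>55)&(q[:,2]<110)]
    print(len(q),np.percentile(q[:,2],[0.5,2,5,50]).round(1),np.percentile(q[:,1],[1,50,99]).round(1),np.percentile(q[:,0],[1,99]).round(1))
```

```text
3739 [71.3 72.9 75.4 94.2] [-180.2 -163.7 -158.5] [454.5 469.2]
3719 [71.5 73.4 75.8 94.5] [-173.4 -155.5 -151.2] [551.9 565.6]
```

Emit:
apply_moves(
  targets=[
    [[1.5, 6, -1.5], 0, 85],
    [[1.5, 6, 0], 0, 85],
    [[0, 6, 0], 0, 85],
    [[0, 6, 0], 0, 85],
    [[0, 0, 0], 0, 85],
  ],
)

```text
clock: 13.45
eef_pos: [507.0, -141.6, 54.1]
tool_rot: [-0.897, 1.564, -0.817]
force: [-0.1, -0.0, 0.8]
width: 84.8
```

Run:
```python
from h import *
go([506.5,-144,55],5)
```

```text
t 13.45 tcp [ 507.  -141.6   54.1] tilt deg 0.41 jaw 4.53 ytool 94.5 F [-0.1 -0.   0.8] w 84.8 q7 -0.19
tool shift [-0.9 -2.4 -0.7] turn about tool x -0.5
```

Emit:
apply_moves(
  targets=[
    [[0, 6, 0], 0, 85],
    [[0, 6, 0], 0, 85],
    [[0, 6, 0], 0, 85],
    [[0, 6, 0], 0, 85],
  ],
)

```text
clock: 13.95
eef_pos: [505.1, -118.3, 54.1]
tool_rot: [-1.039, 1.562, -0.962]
force: [1.0, -2.0, -0.4]
width: 85.0
```

Run:
```python
from h import *
go([506.5,-144,54],5)
c=eyes.camera_params("wrist");p,d=eyes.get_image("wrist");cv2.imwrite("pics/w5.png",p)
```

```text
t 13.95 tcp [ 505.1 -118.3   54.1] tilt deg 0.51 jaw 4.4 ytool 94.4 F [ 1.  -2.  -0.4] w 85.0 q7 -0.24
tool shift [  0.3 -25.8  -0.6] turn about tool x -0.6
```

View pics/w5.png

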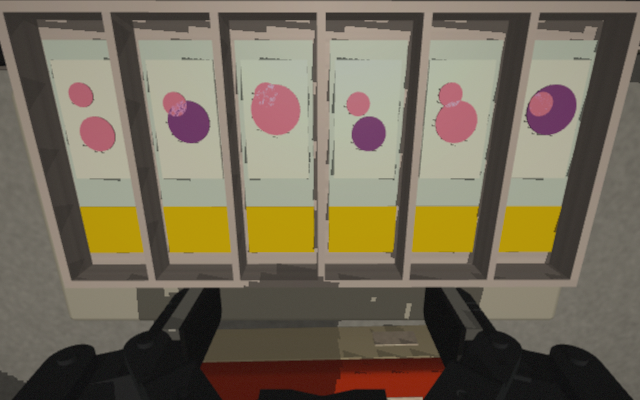

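The wrist view shows the tray sliding squarely. Its near rim is against both fingers at row 285, and the grey slide box is uncovered below. I'll keep pushing.

Emit:
apply_moves(
  targets=[
    [[0, 8, 0], -0.5, 85],
    [[0, 8, 0], 0, 85],
    [[0, 8, 0], 0, 85],
    [[0, 8, 0], 0, 85],
    [[0, 8, 0], 0, 85],
  ],
)

```text
clock: 14.62
eef_pos: [501.7, -75.5, 54.2]
tool_rot: [-1.016, 1.561, -0.93]
force: [-0.1, -2.4, -0.0]
width: 84.7
```

Run:
```python
from h import *
go([492,11,54],5)
```

```text
t 14.62 tcp [501.7 -75.5  54.2] tilt deg 0.55 jaw 4.94 ytool 94.9 F [-0.1 -2.4 -0. ] w 84.7 q7 -0.31
tool shift [-0.5 87.  -2.2] turn about tool x -0.1
```

Emit:
apply_moves(
  targets=[
    [[0, 8, 0], -0.5, 85],
    [[0, 8, 0], 0, 85],
    [[0, 8, 0], 0, 85],
    [[0, 8, 0], 0, 85],
    [[0, 8, 0], 0, 85],
  ],
)

```text
clock: 15.25
eef_pos: [497.0, -31.8, 53.4]
tool_rot: [-1.077, 1.563, -0.981]
force: [-0.3, -2.9, 0.3]
width: 85.2
```

Run:
```python
from h import *
go([492,11,54],6)
c=eyes.camera_params("wrist");p,d=eyes.get_image("wrist");cv2.imwrite("pics/w6.png",p)
```

```text
t 15.25 tcp [497.  -31.8  53.4] tilt deg 0.45 jaw 5.54 ytool 95.5 F [-0.3 -2.9  0.3] w 85.2 q7 -0.38
tool shift [-0.9 43.1 -0.8] turn about tool x -0.5
```

View pics/w6.png

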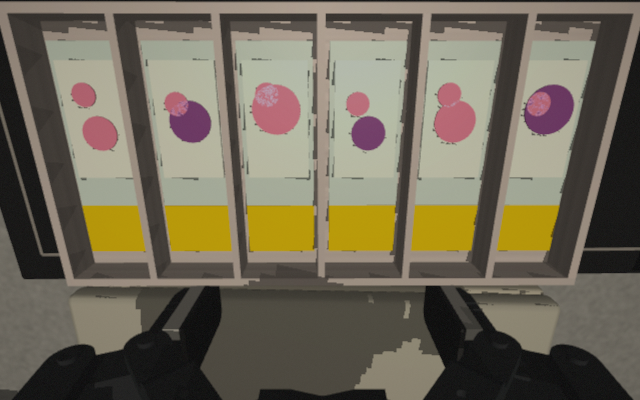

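The tray is almost entirely over the plate, with its rear rim at the plate edge (row 285). I'll push on and slow down near the end.

Emit:
apply_moves(
  targets=[
    [[0, 8, 0], 0, 85],
    [[0, 8, 0], 0, 85],
    [[0, 8, 0], 0, 85],
    [[0, 7, 0], 0, 85],
    [[0, 5, 0], 0, 85],
    [[0, 3, 0], 0, 85],
    [[0, 2, 0], 0, 85],
    [[0, 0, 0], 0, 85],
    [[0, -4, 0], 0, 85],
    [[0, -8, 0], 0, 85],
  ],
)

```text
clock: 16.55
eef_pos: [493.9, 2.0, 53.3]
tool_rot: [-0.831, 1.564, -0.731]
force: [-0.0, 0.6, 0.4]
width: 85.2
```

Run:
```python
from h import *
go([492,11,54],6)
c=eyes.camera_params("wrist");p,d=eyes.get_image("wrist");cv2.imwrite("pics/w7.png",p)
```

```text
t 16.55 tcp [493.9   2.   53.3] tilt deg 0.37 jaw 5.71 ytool 95.7 F [-0.   0.6  0.4] w 85.2 q7 -0.44
tool shift [-0.7  9.1 -1. ] turn about tool x -0.3
```

View pics/w7.png

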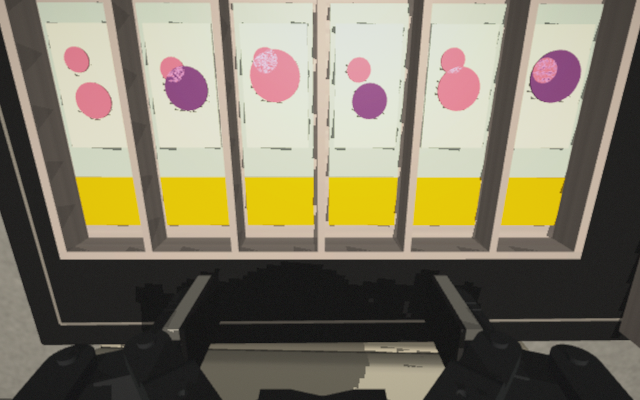

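The tray is on the plate and clear of the fingers, with its rim at row 257 well inside the white line at row 322. I'll rise and measure.

Emit:
apply_moves(
  targets=[
    [[0, -8, 0], 0, 85],
    [[-15, 0, 0], 0, 85],
    [[-40, 0, 0], 0, 85],
    [[-50, 0, 0], 0, 85],
    [[-30, -40, 0], 0, 85],
    [[-30, -50, 0], 0, 85],
    [[0, -50, 0], 0, 85],
    [[0, 0, 0], 0, 85],
  ],
)

```text
clock: 17.6
eef_pos: [509.0, -150.2, 231.2]
tool_rot: [-0.657, 1.558, -0.556]
force: [-0.6, 0.3, -1.0]
width: 85.2
```

Run:
```python
from h import *
go([513,-210,200],95.7)
c=eyes.camera_params("wrist");p,d=eyes.get_image("wrist");cv2.imwrite("pics/w8.png",p)
W=cloud(d,c);x,y,z=[W[...,i] for i in range(3)]
roi=d>0; roi[270:]=0
for nm,m in (("grey",roi&(z>59)&(z<68)&(y<-30)&(p.min(-1)>60)),("tray",roi&(z>74)&(z<90))):
    k,l,st,_=cv2.connectedComponentsWithStats(m.astype(np.uint8)); i=1+np.argmax(st[1:,4]); q=W[l==i]
    print(nm,len(q),rect(q),np.percentile(q[:,2],[10,50,90]).round(1),q.min(0).round(),q.max(0).round())
p,d=eyes.get_image("top");np.savez("top8.npz",p=p,d=d)
W=cloud(d,eyes.camera_params("top"));x,y,z=[W[...,i] for i in range(3)]
m=(z>70)&(z<90)&(x>380)&(x<615)&(y>-20)&(y<140); q=W[m]; print("tray top",rect(q),len(q))
cv2.imwrite("pics/top8.png",cv2.resize(p[130:290,240:440],None,fx=3.5,fy=3.5,interpolation=cv2.INTER_CUBIC))
```

```text
t 17.6 tcp [ 509.  -150.2  231.2] tilt deg 0.72 jaw 5.77 ytool 95.8 F [-0.6  0.3 -1. ] w 85.2 q7 0.04
tool shift [ 31.6 -59.7  -2.3] turn about tool x -89.9
grey 30596 (array([498. , -85.5]), array([217.5,  98.3]), 4.3) [63.1 64.1 65. ] [ 389. -141.   59.] [609. -30.  67.]
tray 892 (array([674.4,   5.4]), array([95.6, 11.6]), 6.27) [75.7 78.2 79.3] [626.  -5.  74.] [722.  16.  81.]
tray top (array([505.2,  73.4]), array([231.7, 100.1]), 7.79) 445
```

View pics/w8.png

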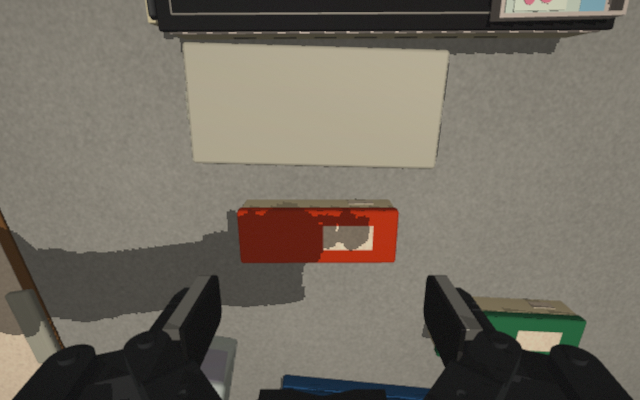

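View pics/top8.png

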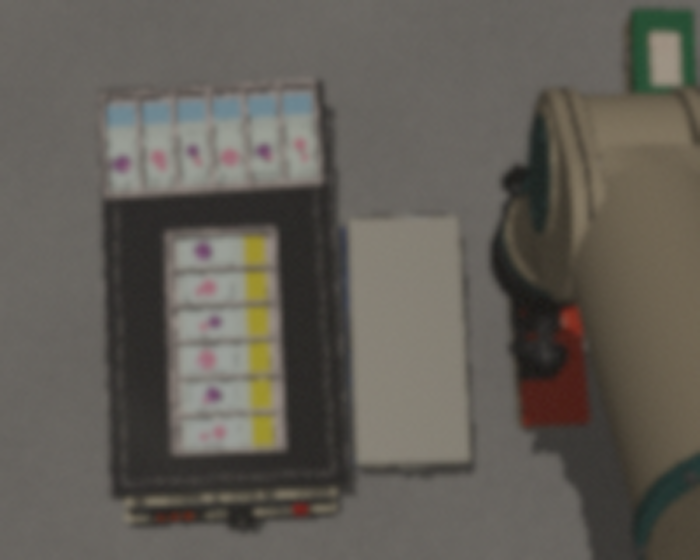

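The tray sits centred and square on the plate. The grey box top is bare at (498,-85.5), yaw 4.3°, so the pile hasn't moved. Next I turn the jaws back to pick up the block box.

Emit:
apply_moves(
  targets=[
    [[0, -30, 0], 10, 85],
    [[0, -30, 0], 10, 85],
    [[0, 0, 0], 10, 85],
    [[0, 0, 0], 10, 85],
    [[0, 0, 0], 10, 85],
    [[0, 0, 0], 10, 85],
    [[0, 0, 0], 10, 85],
    [[0, 0, 0], 10, 85],
    [[0, 0, 0], 10, 85],
    [[0, 0, 0], 0, 85],
  ],
)

```text
clock: 18.95
eef_pos: [510.9, -180.6, 232.1]
tool_rot: [2.51, 1.557, 1.031]
force: [0.7, 0.2, -0.5]
width: 85.2
```

Run:
```python
from h import *
go([512.8,-210,150],95.7)
```

```text
t 18.95 tcp [ 510.9 -180.6  232.1] tilt deg 0.82 jaw -84.74 ytool 5.3 F [ 0.7  0.2 -0.5] w 85.2 q7 -1.2
tool shift [81.7 -1.5 30.4] turn about tool x -0.4
```

Emit:
apply_moves(
  targets=[
    [[0, -1, 28], -0.4, 85],
    [[50, 0, 2], 0, 85],
    [[31, 0, 0], 0, 85],
    [[0, 0, 0], 0, 85],
  ],
)

```text
clock: 19.45
eef_pos: [515.4, -204.0, 150.0]
tool_rot: [2.451, 1.552, 1.002]
force: [0.3, -0.6, 0.4]
width: 84.7
```

Run:
```python
from h import *
go([512.8,-210,9],95.7)
```

```text
t 19.45 tcp [ 515.4 -204.   150. ] tilt deg 1.07 jaw -83.0 ytool 7.0 F [ 0.3 -0.6  0.4] w 84.7 q7 -1.14
tool shift [140.9  -5.    7.7] turn about tool x 1.3
```

Emit:
apply_moves(
  targets=[
    [[40, -3, 4], 1.2, 85],
    [[40, -2, 2], 0, 85],
    [[30, 0, 0], 0, 85],
    [[10, 0, 0], 0, 85],
    [[0, 0, 0], 0, 85],
  ],
)

```text
clock: 20.08
eef_pos: [519.7, -206.5, 34.1]
tool_rot: [2.07, 1.544, 0.613]
force: [0.3, -0.2, 0.3]
width: 85.2
```

Run:
```python
from h import *
go([512.8,-210,9],95.7)
```

```text
t 20.07 tcp [ 519.7 -206.5   34.1] tilt deg 1.56 jaw -83.45 ytool 6.5 F [ 0.3 -0.2  0.3] w 85.2 q7 -1.15
tool shift [24.9 -7.8  3. ] turn about tool x 0.8
```

Emit:
apply_moves(
  targets=[
    [[10, -4, 2], 0.8, 85],
    [[9, -4, 1], 0, 85],
    [[6, 0, 0], 0, 85],
    [[0, 0, 0], 0, 85],
  ],
)

```text
clock: 20.58
eef_pos: [514.1, -211.0, 10.4]
tool_rot: [1.946, 1.54, 0.475]
force: [0.1, -0.1, 0.3]
width: 85.3
```

Run:
```python
from h import *
go([512.8,-210,9],95.7)
```

```text
t 20.57 tcp [ 514.1 -211.    10.4] tilt deg 1.74 jaw -84.27 ytool 5.7 F [ 0.1 -0.1  0.3] w 85.3 q7 -1.15
tool shift [ 1.3 -1.3 -1.1] turn about tool x 0.0
```

Emit:
apply_moves(
  targets=[
    [[0, 0, 0], 0, 72],
    [[0, 0, 0], 0, 64],
    [[0, 0, 0], 0, 60],
    [[0, 0, 0], 0, 56],
    [[0, 0, 0], 0, 50],
    [[0, 0, 0], 0, 50],
    [[0, 0, 0], 0, 50],
  ],
)

```text
clock: 21.45
eef_pos: [514.6, -211.0, 11.1]
tool_rot: [1.922, 1.54, 0.452]
force: [-1.0, 0.3, 1.4]
width: 57.1
```

Run:
```python
from h import *
go([512.8,-210,9],95.7)
```

```text
t 21.45 tcp [ 514.6 -211.    11.1] tilt deg 1.78 jaw -84.26 ytool 5.7 F [-1.   0.3  1.4] w 57.1 q7 -1.15
tool shift [ 2.1 -1.8 -1.2] turn about tool x 0.0
```

Emit:
apply_moves(
  targets=[
    [[-5, 0, 0], 0, 50],
    [[-15, 0, 0], 0, 50],
    [[-35, 0, 0], 0, 50],
    [[-45, 0, 0], 0, 50],
    [[-25, 0, 0], 0, 50],
    [[0, 0, 0], 0, 50],
  ],
)

```text
clock: 22.2
eef_pos: [509.9, -212.4, 141.7]
tool_rot: [1.963, 1.541, 0.493]
force: [0.7, 0.3, -3.6]
width: 57.3
```

Run:
```python
from h import *
go([500,-86.5,140],94.3)
```

```text
t 22.2 tcp [ 509.9 -212.4  141.7] tilt deg 1.72 jaw -84.24 ytool 5.7 F [ 0.7  0.3 -3.6] w 57.3 q7 -1.14
tool shift [   3.2    2.7 -126.2] turn about tool x 1.5
```

Emit:
apply_moves(
  targets=[
    [[0, 0, -20], 0.7, 50],
    [[0, 1, -30], 0.8, 50],
    [[0, 1, -30], 0, 50],
    [[0, 1, -25], 0, 50],
    [[0, 0, -15], 0, 50],
    [[0, 0, -5], 0, 50],
    [[0, 0, 0], 0, 50],
  ],
)

```text
clock: 23.08
eef_pos: [498.2, -85.1, 138.6]
tool_rot: [2.174, 1.548, 0.674]
force: [0.5, -0.1, -4.4]
width: 57.2
```

Run:
```python
from h import *
go([500,-86.5,75],94.3)
```

```text
t 23.07 tcp [498.2 -85.1 138.6] tilt deg 1.3 jaw -85.96 ytool 4.0 F [ 0.5 -0.1 -4.4] w 57.2 q7 -1.38
tool shift [63.5  0.5  2.3] turn about tool x -0.3
```

Emit:
apply_moves(
  targets=[
    [[15, 0, 2], 0, 50],
    [[20, 0, 0], 0, 50],
    [[10, 0, 0], 0, 50],
    [[6, 0, 0], 0, 50],
    [[0, 0, 0], 0, 50],
  ],
)

```text
clock: 23.7
eef_pos: [499.4, -91.2, 83.8]
tool_rot: [2.094, 1.549, 0.588]
force: [0.8, -0.6, -4.1]
width: 56.9
```

Run:
```python
from h import *
go([500,-86.5,75],94.3)
p,d=eyes.get_image("side");cv2.imwrite("pics/side9.png",cv2.resize(p[150:260,240:390],None,fx=5,fy=5,interpolation=cv2.INTER_CUBIC))
c=eyes.camera_params("wrist");p,d=eyes.get_image("wrist");cv2.imwrite("pics/w9.png",p)
```

```text
t 23.7 tcp [499.4 -91.2  83.8] tilt deg 1.23 jaw -86.32 ytool 3.7 F [ 0.8 -0.6 -4.1] w 56.9 q7 -1.38
tool shift [ 8.9  0.8 -4.5] turn about tool x -0.6
```

View pics/side9.png

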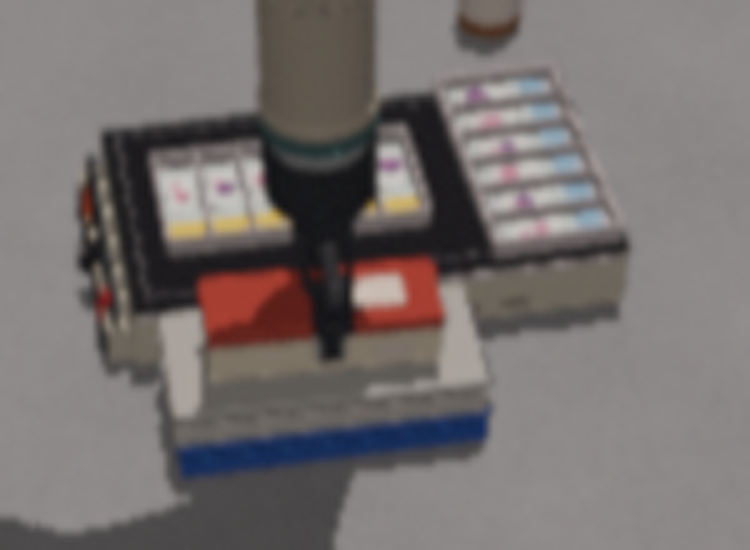

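View pics/w9.png

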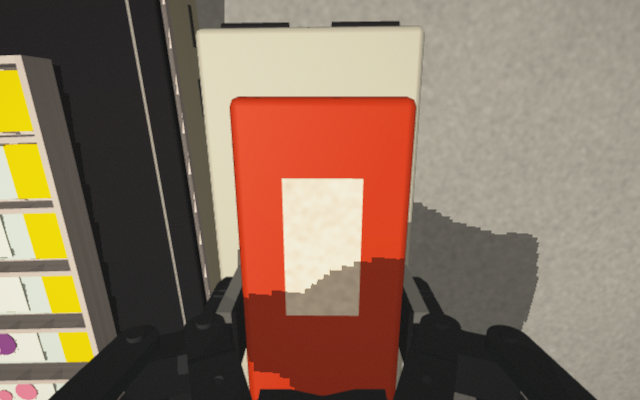

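The box hovers lengthwise over the grey box, about 5 mm too far to the right: the lid spans columns 232-414 and the grey top 198-423. I'll shift it and lower it.

Emit:
apply_moves(
  targets=[
    [[1, 0, -4.5], -0.6, 50],
    [[3, 0, 0], 0, 50],
    [[0, 0, 0], 0, 50],
  ],
)

```text
clock: 24.18
eef_pos: [500.5, -86.0, 81.4]
tool_rot: [1.989, 1.546, 0.494]
force: [0.0, -0.4, -4.3]
width: 57.3
```

Run:
```python
from h import *
go([500,-86.5,75],94.3)
```

```text
t 24.18 tcp [500.5 -86.   81.4] tilt deg 1.4 jaw -85.63 ytool 4.4 F [ 0.  -0.4 -4.3] w 57.3 q7 -1.38
tool shift [ 6.3 -0.6  0.5] turn about tool x 0.1
```

Emit:
apply_moves(
  targets=[
    [[3, 0, 0], 0, 50],
    [[2, 0, 0], 0, 50],
    [[2, 0, 0], 0, 50],
  ],
)

```text
clock: 24.55
eef_pos: [500.8, -86.0, 75.0]
tool_rot: [1.971, 1.546, 0.477]
force: [-6.8, 0.6, 24.8]
width: 57.0
```

Emit:
apply_moves(
  targets=[
    [[0, 0, 0], 0, 50],
    [[0, 0, 0], 0, 60],
    [[0, 0, 0], 0, 66],
    [[0, 0, 0], 0, 75],
    [[0, 0, 0], 0, 85],
    [[0, 0, 0], 0, 85],
  ],
)

```text
clock: 25.3
eef_pos: [501.9, -86.3, 75.7]
tool_rot: [1.916, 1.544, 0.421]
force: [0.1, 0.4, -0.6]
width: 85.1
```

Run:
```python
from h import *
go([500,-86.5,200],94.3)
```

```text
t 25.3 tcp [501.9 -86.3  75.7] tilt deg 1.54 jaw -85.64 ytool 4.3 F [ 0.1  0.4 -0.6] w 85.1 q7 -1.38
tool shift [-124.3    1.2   -1.1] turn about tool x 0.1
```

Emit:
apply_moves(
  targets=[
    [[-10, 0, 0], 0, 85],
    [[-20, 0, 0], 0, 85],
    [[-40, 0, 0], 0, 85],
    [[-40, 0, 0], 0, 85],
    [[-40, 0, 0], 0, 85],
    [[-30, 0, 0], 0, 85],
    [[0, 0, 50], 0, 85],
    [[0, 0, 50], 0, 85],
    [[0, 0, 50], 0, 85],
    [[0, 0, 0], 0, 85],
  ],
)

```text
clock: 26.55
eef_pos: [509.8, -241.3, 267.5]
tool_rot: [1.759, 1.538, 0.268]
force: [0.0, 0.2, 0.4]
width: 85.3
```

Emit:
apply_moves(
  targets=[
    [[0, 0, 50], 0, 85],
    [[0, 0, 50], 0, 85],
    [[0, 0, 0], 0, 85],
    [[0, 0, 0], 0, 85],
  ],
)

```text
clock: 27.05
eef_pos: [518.8, -337.9, 268.4]
tool_rot: [1.864, 1.536, 0.379]
force: [-1.1, -0.2, -0.6]
width: 84.9
```

Run:
```python
from h import *
go()
for n in("top","side"):
    p,d=eyes.get_image(n);W=cloud(d,eyes.camera_params(n));x,y,z=[W[...,i] for i in range(3)]
    hsv=cv2.cvtColor(p,cv2.COLOR_BGR2HSV)
    r=(d>0)&(x>370)&(x<630)
    red=r&((hsv[...,0]<8)|(hsv[...,0]>172))&(hsv[...,1]>120)&(z>95)&(z<120)&(y<0)&(y>-200)
    for nm,m in(("box",red),("boxtop",r&(z>98)&(z<120)&(y<-20)&(y>-150)),("tray",r&(z>69)&(z<88)&(x<618)&(y>0)&(y<150)),("grey",r&(z>57)&(z<72)&(y<-32)&(y>-160)),("plate",(d>0)&(z>54)&(z<68)&(x>340)&(x<640)&(y>-45)&(y<190)&(hsv[...,2]<60))):
        k,l,st,_=cv2.connectedComponentsWithStats(m.astype(np.uint8)); i=1+np.argmax(st[1:,4]); q=W[l==i]
        print(n,nm,len(q),rect(q),np.median(q[:,2]).round(1))
    cv2.imwrite(f"pics/{n}10.png",cv2.resize(p[100:310,200:500],None,fx=2.6,fy=2.6,interpolation=cv2.INTER_CUBIC))
```

```text
t 27.05 tcp [ 518.8 -337.9  268.4] tilt deg 2.02 jaw -85.11 ytool 4.9 F [-1.1 -0.2 -0.6] w 84.9 q7 -0.92
top box 860 (array([497.2, -85.6]), array([157.5,  56.5]), 4.44) 106.1
top boxtop 1083 (array([498.2, -86.1]), array([160.,  58.]), 4.15) 106.2
top tray 411 (array([486.3,  71.4]), array([191.4,  95.9]), 6.05) 75.7
top grey 1157 (array([496.5, -86.6]), array([217.7,  98.2]), 4.13) 62.1
top plate 3169 (array([490.3,  71.9]), array([260.5, 198.6]), 5.95) 60.4
side box 380 (array([467.6, -91.2]), array([101.2,  64.6]), 2.31) 107.0
side boxtop 421 (array([468.7, -91.2]), array([103.6,  64.7]), 2.31) 107.1
side tray 267 (array([447.1,  65.8]), array([116.5, 102.8]), 3.93) 73.8
side grey 478 (array([453.1, -84.9]), array([155.3, 117.6]), 5.11) 63.2
side plate 576 (array([435.9,  62.6]), array([155. , 199.8]), 5.67) 61.8
```

View pics/top10.png

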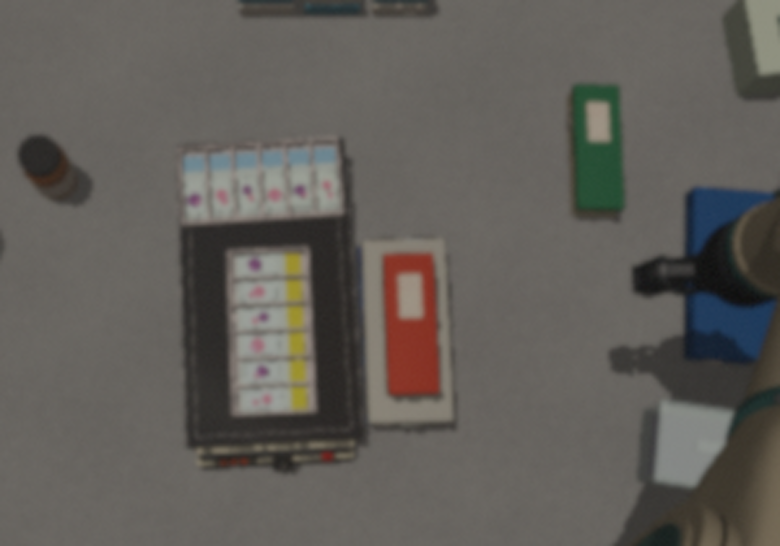

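View pics/side10.png

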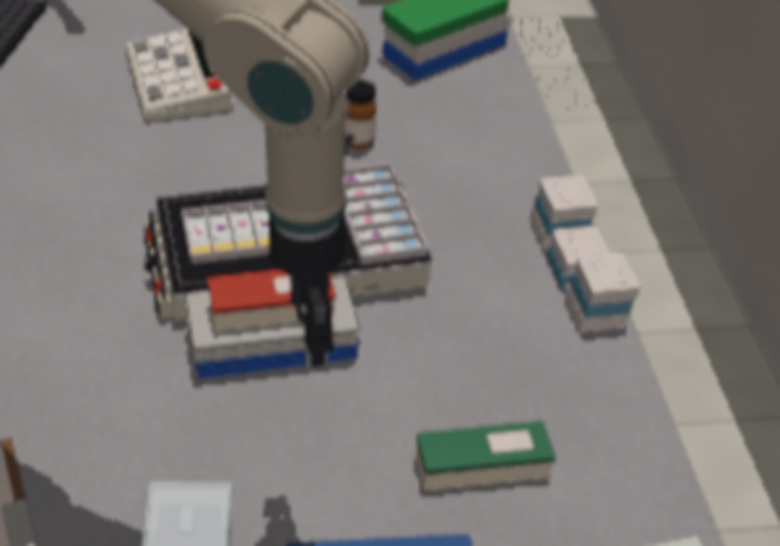

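The top view shows the tray at (227-316, 245-416), square on the plate, and the red box at (384-440, 253-398), centred on the grey one. The arm is clear, so I'm handing in.

```bash
python3 -c "
from cell import ctrl; print(ctrl.finish_job())"
```

```text
the job is handed in; nothing more can be done
None
```

I lifted the block box off the pile and slid the tray across onto the warmer. I then set the block box back on the slide boxes and handed the job in at about 27 s of the 67 s allowed. The hand-in gave no verdict.

**How it went:**
- I set the block box down on the clear bench beside the pile.
- I pushed the tray across with both fingertips on its rim at about 2–3 N, and it stayed flat in every view.
- I lowered the box onto the grey slide box until the force reading showed contact, then opened the fingers.

**Last top-camera check:**

| Item | Measured | Compared with |
|---|---|---|
| Tray | centre (486, 71) mm, yaw 6.1° | about 5 mm along and 1 mm across from the warmer origin, near (481, 72), yaw 6° |
| Block box | centre (498, −86) mm, yaw 4.2° | within about 2 mm of the grey box's centre, (497, −87), yaw 4.1° |
| Grey slide box | within about 2 mm of where it was before the push | 30 mm allowed |
| Drying tray and bystanders | no shift seen in the final pictures; not re-measured | – |

**Disagreements and rough spots:**
- The arm blocked the side camera's last view, so its fits for the box and tray were cut off. I went by the top camera.
- The set-downs pressed with readings of about 34 N on the bench and 25 N on the pile, firmer than I meant but under the 40 N limit.
- The tool had drifted to about 2° of tilt by the end. The box still came to rest at the expected lid height and looked flat.

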